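# Load the cookie tray into the coffee carrier and lift it

## Robot

A 7-joint arm with a two-finger parallel gripper is mounted at the origin on a cart in front of the work surface, level with it; the furniture and walls round the work are solid. World frame = base frame: x ahead of the robot, y to its left, z up, the work surface at z = 0. Lengths are in mm, angles in rad, forces in N, time in s.
With the tool pointing down it reaches from about 350 to 900 mm from the base axis. Payload 19.9 kg.
Tool frame: the origin (TCP) lies at the very end of the fingers, on their centre line; the grasp point (between the pads) lies r.grasp_offset behind it (r.grasp_offset is the distance from the TCP to the grasp point, in mm); z points along the fingers, y is the line along which they close (so a half turn about z gives the same grasp; the last joint's range is limited). The gripper opens to 94 mm and grips with 3 to 60 N. Pads are 16 mm wide; open, the fingers measure 119 mm over their backs; the gripper's body (75 mm by 177 mm) begins 78 mm behind the grasp point.
Start: joints at [1.204, 0.417, -0.01, 1.614, 0.005, 1.111, -0.053], TCP at [199.442, -592.302, 205.425] pointing down, gripper open.
Joint ranges: [-2.81, 2.81], [-0.39, 2.02], [-1.27, 1.25], [0.06, 2.57], [-1.19, 4.33], [0.19, 2], [-2.82, 2.82]. Speed limits (rad/s): [1.89, 1.89, 2.39, 2.39, 3.01, 3.01, 3.01].

## Interface

Orientations are given as a unit quaternion [x, y, z, w].
In Python, from plant import sensors, snapshot, workorder, r gives the robot as it stands. The module is installed in compiled form; this text tells all that it offers.
- The arm moves only by the shell command python3 -m jog [FORCE], which reads ROWS from standard input. ROWS is a JSON list that holds a single list of rows (three levels of brackets), with 1 to 5 rows, each of 7 numbers: a rotation vector rx, ry, rz in rad, then dx, dy, dz in mm, then the finger opening in mm; each row is the pose to reach, as a shift and turn from the pose commanded when the command began, along the tool's axes at that moment; what a row does not reach only later rows make up. A row lasts 1/10 s, in which the tool goes at most 50 mm and 0.15 rad, less where a joint would pass 70% of its speed; a pose out of reach is approached as far as the arm can. The fingers move at their own pace and stop on an object; FORCE is the grip in N (left out, the last holds). Time passes only in rows, so rows that do not move let the fingers close. It prints the time, the measured TCP pose, the force, the opening and the grip force at its end. Input that does not fit is refused with a message, and nothing moves.
- sensors.state(): the state, without advancing time (a new reading comes with each control period).
- snapshot(name): name is "scene" or "side" or "wrist"; returns a dict with "color" (384x512x3 uint8, red, green, blue), "depth" (384x512 float32, mm along the optical axis (not along the pixel's ray), 0 where there is no reading), "fx", "fy", "cx", "cy" (pixels), "rvec" (rotation vector, rad) and "tvec" (3), from world to camera coordinates, as OpenCV has them. Camera axes: x right, y down, z forward; pixel columns grow to the right and rows downward; lengths in mm; the calibration is good to about 2 mm. The wrist camera is an equidistant fisheye: a pixel r from the principal point sees the ray r / f radians off the axis. A picture is of the moment at which its call begins.
- workorder.hand_in(): hands the job in; it is judged then, once.
The state is a dict: "t": time; "q": joint angles; "dq": joint speeds; "effort": joint torques, N m; "eef_pos": TCP position; "tcp_rot": TCP orientation; "wrist_force": force on the tool from outside, world axes, zero at the start; "wrist_torque": the same for the moment, N m; "finger_gap": finger opening in mm; "grip_force": force on a finger pad.
Only numpy, scipy, OpenCV 4.12 (cv2) and the standard library are available. Lean on these libraries where they do the work, as an engineer would, in place of code of your own. Each camera call takes 0.05 s, during which the arm holds its last target. There are 200 camera calls.

## Task

Get the coffee carrier ready to be carried to the table: slide the tray of cookies along the worktop, by its black grip, into the runners at the carrier's open end until it is fully home against the back, and let go of the tray. Then take the carrier by the wooden bar of its hoop, lift it about 10 cm clear of the worktop, and finish while still holding it there in the air, level and still, so that the tray stays home in its slot. No cookie or pod may fall off on the way, never tip tray or carrier, and leave the other things on the worktop where they stand.

Things in the scene. Friction and masses are not known exactly. Their poses are not given: they have to be found in the camera images.
- carrier: loose serving carrier, about 0.45 kg (slides on the worktop if pushed by more than about 3 N): dark wood box 190 long x 168 wide, 75 high, on small rubber feet, with a deck on top, a tray slot below, and a steel hoop over it bearing a round-edged wooden grip bar. Origin: middle of its footprint on the worktop; x along its length (open end -x, closed end +x), z up
- carrier_grip (a point): middle of the carrier's wooden grip bar, at carrier (10, 0, 170) mm. The bar runs along the carrier's y, 168 long, 18 thick in x, 22 high, flat-sided; grip it from above, fingers closing along the carrier's x. The loaded carrier (0.6 to 0.9 kg) has its centre of mass under it within about 10 mm
- carrier_mouth (a point): middle of the tray slot's mouth, at carrier (-95, 0, 20) mm. Inside, 156 between the side panels; at each side a runner 12 wide (top face 15.5 above the worktop, 132 between the runners) and an upper guide (underside 26 above the worktop), both of aluminium. Flared plates at the mouth, out to x = -107, lead in
- carrier_stop (a point): middle of the inner face of the carrier's closed end, at carrier (90.5, 0, 20) mm: the stop that the tray's +x rim meets. Fully home, the tray's origin lies over the carrier's origin with the same yaw
- carrier_deck (a point): middle of the carrier's deck, at carrier (0, 0, 55) mm; the deck starts at x = -77, has a rail up to 75 mm and carries two coffee pods, tops at 98 mm
- tray: loose aluminium baking tray, about 0.2 kg, with three cookies: pan 164 x 124, flat rim all round 180 long x 150 wide, 18 to 22 above the underside. Origin: middle of the underside; x along its length, black grip at -x, so the +x end goes in first. Slid along the worktop, the rim passes 2.5 mm over the runners with 3 mm to spare at either side; it settles on them when the carrier is lifted
- tray_grip (a point): holding point on the tray's black grip, at tray (-150, 0, 26) mm. The grip runs along the tray's x from -107 to -177, 18 wide in y, 14 high (19 to 33 above the worktop); take it from above, fingers closing along the tray's y
- cookie_0: round cookie 55 across, 19 high, lying loose in the tray; origin at the middle of its underside
- cookie_1: round cookie 55 across, 19 high, lying loose in the tray; origin at the middle of its underside
- cookie_2: round cookie 55 across, 19 high, lying loose in the tray; origin at the middle of its underside
- pod_0: coffee pod with a brown foil top, 49 across, 43 high, standing loose on the carrier's deck; origin at the middle of its underside
- pod_1: coffee pod with a green foil top, 49 across, 43 high, standing loose on the carrier's deck; origin at the middle of its underside
- mug: bystander: white mug, 83 wide, 116 over the handle, 94 high, near front right; origin at the middle of the underside
- timer: bystander: round kitchen timer with a domed top, 66 across, 60 high, behind the work; origin at the middle of the underside
- jam: bystander: jam jar with a lid, 65 across, 83 high, at the back left; origin at the middle of the underside
Not all that is in view belongs to the job. There is more than one size of the pod_0; the one meant has the size given above. What is shaped like the cookie_2 but red is not meant.

How it is judged:
By the outcome, as a careful person would: the job done as asked, in the order asked, and still so for the second after the job is handed in, while the arm keeps its last pose, push and grip.
It also fails if it takes over 67 s, if anything falls off the work surface, if the arm or the gripper's body presses on something with over 40 N, if the wrist force passes 120 N, or if a joint passes its speed limit or range.

## Working session

There is one attempt and no reset: what is moved stays moved. The work goes in short steps, Python scripts to look and compute and a shell command to move; the robot and the scene stay as the last step left them, time stands still between calls to the robot, and variables do not carry over. Pictures are saved under pics/ and viewed, at most 11 in all, crops included, and the job is handed in when it is done.

```bash
mkdir -p pics
cat > h.py <<'E'
import numpy as np, cv2
from plant import sensors, snapshot, workorder, r
def cam(s): 
    R=cv2.Rodrigues(np.array(s["rvec"],float))[0]; return R,np.array(s["tvec"],float).ravel()
def world(s,u,v,d=None):
    "points from depth at pixel arrays u,v"
    R,t=cam(s); u=np.asarray(u);v=np.asarray(v)
    z=s["depth"][v,u] if d is None else d
    p=np.stack([(u-s["cx"])/s["fx"]*z,(v-s["cy"])/s["fy"]*z,z],-1)
    return (p-t)@R
def ray(s,u,v,h):
    R,t=cam(s); o=-R.T@t; d=R.T@np.array([(u-s["cx"])/s["fx"],(v-s["cy"])/s["fy"],1.]); return o+d*(h-o[2])/d[2]
def save(s,n,crop=None,k=1):
    im=s["color"][:,:,::-1]
    if crop: im=im[crop[1]:crop[3],crop[0]:crop[2]]
    cv2.imwrite("pics/"+n,cv2.resize(im,None,fx=k,fy=k,interpolation=cv2.INTER_CUBIC))
E
python3 - <<'E'
from h import *
import pickle
for n in("scene","side"):
    s=snapshot(n);pickle.dump(s,open(n+".pkl","wb"));save(s,n+"1.png",k=1.5)
    R,t=cam(s);print(n,-R.T@t,R[2],(s["depth"]>0).mean())
st=sensors.state();print(r.grasp_offset,st["eef_pos"],st["tcp_rot"],st["finger_gap"],st["t"])
E
```

```text
scene [-110.12829924  385.6629186   608.05649238] [ 0.74969034 -0.42362127 -0.50843821] 0.9957936604817709
side [ 366.37384603 -888.43547556  742.73919358] [ 0.1814706   0.81510352 -0.55015878] 0.9962921142578125
18.8 [ 199.30695657 -592.01461999  204.90077753] [ 9.86842602e-01  1.61682996e-01 -1.34605693e-04 -5.19935159e-04] 94.08144740848782 0.1
```

View pics/scene1.png

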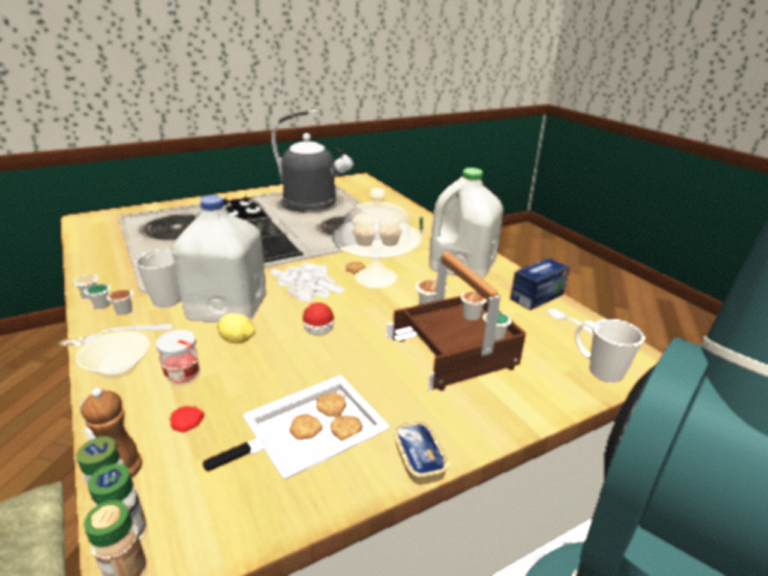

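View pics/side1.png

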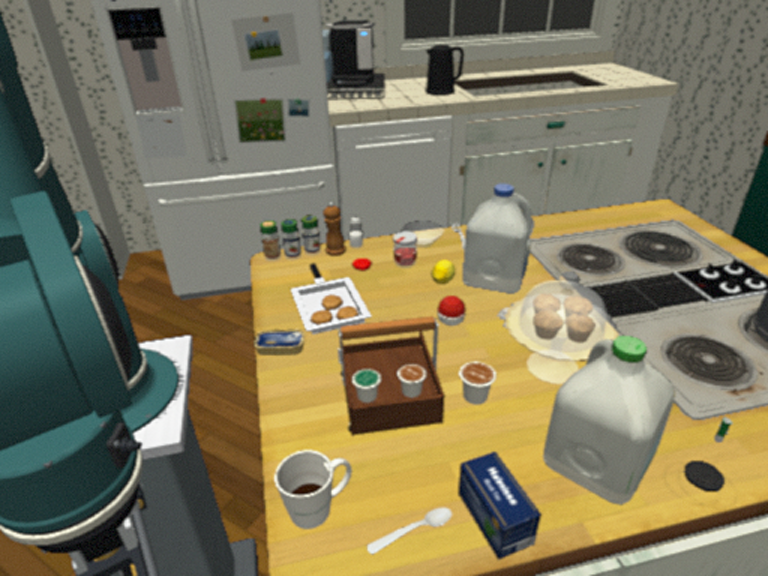

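Scene view: the tray is at display px (315,425) with its black grip at (230,456). The carrier is at (460,335), its wooden bar at (468,275), and its open end faces the tray. Side view: bar at (388,327), tray at (330,303), tray grip at (316,272).

Possible mix-ups:
- **Pods:** a large loose brown pod at side (477,380) is a decoy. The right ones stand on the deck at side (411,380) and (367,385).
- **Cookies:** a red one at scene (186,418) is a decoy, and a stray cookie-like thing lies at (355,267). The right ones are in the tray.
- **Dark grips:** the black grip at scene (230,456) could be confused with the black disc at side (704,475). I choose the one attached to the tray.

```bash
cat > meas.py <<'E'
from h import *
def cloud(s):
    v,u=np.mgrid[0:384,0:512]; return world(s,u,v)
def rect(P,name):
    (c,sz,a)=cv2.minAreaRect(P[:,:2].astype(np.float32)); b=cv2.boxPoints((c,sz,a))
    e=b[1]-b[0],b[2]-b[1]; e=max(e,key=np.linalg.norm)
    print(name,len(P),"c",np.round(c,1),"size",np.round(sz,1),"long-axis deg",round(np.degrees(np.arctan2(e[1],e[0]))%180,2),"z med",np.round(np.percentile(P[:,2],[5,50,95]),1))
def big(m):
    n,l,st,_=cv2.connectedComponentsWithStats(m.astype(np.uint8)); 
    return l==1+np.argmax(st[1:,4])
E
python3 - <<'E'
from meas import *
import pickle
for n,gb,bb,tb in(("scene",(130,290,172,320),(285,165,335,202),(150,245,265,322)),("side",(200,170,222,192),(222,205,295,235),(188,180,252,224))):
    s=pickle.load(open(n+".pkl","rb"));P=cloud(s);C=s["color"].astype(int);hsv=cv2.cvtColor(s["color"],cv2.COLOR_RGB2HSV).astype(int)
    def box(b): m=np.zeros((384,512),bool);m[b[1]:b[3],b[0]:b[2]]=1;return m
    g=big(box(gb)&(C.max(2)<80)); rect(P[g],n+" grip")
    b=big(box(bb)&(P[...,2]>160)&(P[...,2]<200)); rect(P[b],n+" bar")
    bc=big(box(bb)&(P[...,2]>150)&(hsv[...,1]>110)&(C[...,0]>C[...,2]+30)); rect(P[bc],n+" barcol")
    t=big(box(tb)&(hsv[...,1]<60)&(hsv[...,2]>120)); rect(P[t],n+" tray")
    t=big(box(tb)&(P[...,2]>14)&(P[...,2]<30)&(hsv[...,1]<60)&(hsv[...,2]>120)); rect(P[t],n+" trayrim")
save(pickle.load(open("scene.pkl","rb")),"crop.png",(120,160,370,330),3)
E
```

```text
scene grip 202 c [454.5 317.9] size [13.2 63.4] long-axis deg 95.65 z med [25.8 32.2 35. ]
scene bar 438 c [ 538.6 -150.7] size [ 23.1 175.2] long-axis deg 175.3 z med [163.7 177.  182.3]
scene barcol 350 c [225.4  79.6] size [ 94.7 903.3] long-axis deg 143.61 z med [165.5 178.7 182.5]
scene tray 3007 c [230.9 213.7] size [221.  731.2] long-axis deg 170.06 z med [ 1.5 10.7 24.3]
scene trayrim 1335 c [471.6 186.6] size [153.  201.3] long-axis deg 96.12 z med [16.7 22.5 25.1]
side grip 28 c [453.2 311.8] size [10. 56.] long-axis deg 95.53 z med [28.  31.5 33.5]
side bar 585 c [ 535.  -151.7] size [ 22.2 173. ] long-axis deg 175.79 z med [162.4 175.4 180.7]
side barcol 569 c [ 417.4 -495.2] size [776.9 159.6] long-axis deg 71.0 z med [161.4 175.7 180.8]
side tray 1002 c [ 463.9 -290.2] size [1199.7  174.2] long-axis deg 89.0 z med [-0.4 11.6 23.1]
side trayrim 457 c [466.7 185.8] size [149.9 203.7] long-axis deg 96.19 z med [16.9 20.7 23.7]
```

View pics/crop.png

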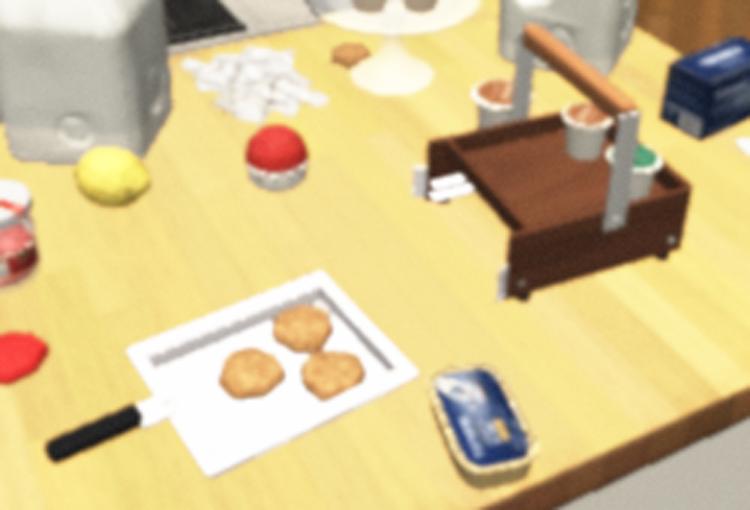

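```bash
cat >> h.py <<'E'
def tool():
    from scipy.spatial.transform import Rotation as Ro
    st=sensors.state(); R=Ro.from_quat(st["tcp_rot"]).as_matrix(); return st,np.array(st["eef_pos"]),R
def go(target,yaw):
    "shift in tool axes and turn about tool z to bring TCP to target, tool y at yaw deg (mod 180)"
    st,p,R=tool(); y=np.degrees(np.arctan2(R[1,1],R[0,1])); d=(yaw-y+90)%180-90
    print("t",st["t"],"tcp",np.round(p,1),"yaw y",round(y,2),"tilt",np.round(R[:2,2],4),"shift",np.round(R.T@(np.array(target)-p),1),"rz",round(-np.radians(d),4),"F",np.round(st["wrist_force"],1),"gap",round(st["finger_gap"],1),"q7",round(st["q"][6],2))
E
for i in 1 2; do :; done
echo '[[[0,0,0,0,0,-60,94],[0,0,0,159,-158,-70,94],[0,0,0,159,-158,-70,94],[0,0,0,159,-158,-70,94],[0,0,0,159,-158,-70,94]]]' | python3 -m jog
echo '[[[0,0,0,159,-158,-70,94],[0,0,0,159,-158,-70,94],[0,0,0,159,-158,-70,94],[0,0,0,159,-158,-70,94],[0,0,0,159,-158,-70,94]]]' | python3 -m jog
echo '[[[0,0,-0.6,60,-60,0,94],[0,0,-0.6,60,-60,0,94],[0,0,-0.6,60,-60,0,94],[0,0,-0.6,60,-60,0,94],[0,0,-0.6,60,-60,0,94]]]' | python3 -m jog
python3 - <<'E'
from meas import *
go((455.5,325,150),6)
import pickle
# refine: PCA fits on top faces
for n,bb,tb in(("scene",(285,165,335,202),(150,245,265,322)),("side",(222,205,295,235),(188,180,252,224))):
    s=pickle.load(open(n+".pkl","rb"));P=cloud(s);C=s["color"].astype(int);hsv=cv2.cvtColor(s["color"],cv2.COLOR_RGB2HSV).astype(int)
    # obstacles near the path
    m=(P[...,2]>8)&(P[...,2]<120)&(P[...,0]>350)&(P[...,0]<720)&(P[...,1]<330)&(P[...,1]>-260)
    k,l,st,_=cv2.connectedComponentsWithStats(cv2.erode(m.astype(np.uint8),np.ones((2,2))))
    for i in range(1,k):
        if st[i,4]>60:
            q=P[l==i]; print(n,st[i],np.round(np.percentile(q,2,0)),np.round(np.percentile(q,98,0)))
E
```

```text
t: 0.6
eef_pos: [289.0, -412.2, 273.2]
tcp_rot: [0.987, 0.162, -0.0, -0.0]
wrist_force: [1.3, -0.6, 0.1]
finger_gap: 93.9
grip_force: 0.0
t: 1.1
eef_pos: [389.8, -210.8, 344.2]
tcp_rot: [0.987, 0.163, 0.0, 0.0]
wrist_force: [0.5, -0.6, 0.2]
finger_gap: 93.5
grip_force: 0.0
t: 1.6
eef_pos: [426.4, -137.5, 343.0]
tcp_rot: [0.894, 0.448, -0.0, -0.0]
wrist_force: [0.4, -0.4, 0.2]
finger_gap: 94.0
grip_force: 0.0
t 1.6 tcp [ 426.4 -137.5  343. ] yaw y -36.81 tilt [-0.0005  0.0002] shift [ 387.7 -253.7  193.1] rz -0.7472 F [ 0.4 -0.4  0.2] gap 94.0 q7 -0.39
scene [ 258  187   92   73 3526] [ 451. -226.   13.] [688. -46. 100.]
scene [208 208  14  15 165] [705.  40.  10.] [718.  82.  51.]
scene [120 222  14  32 232] [673. 307.  12.] [709. 327.  84.]
scene [ 146  252  113   66 1813] [394.  89.  10.] [543. 317.  34.]
scene [193 276  22  17 261] [456. 170.   9.] [494. 215.  23.]
scene [263 281  28  21 379] [351.  26.  22.] [397.  86.  26.]
side [264 159  13  19 210] [671. 303.  10.] [719. 322.  82.]
side [195 179  51  42 590] [396.  83.   9.] [543. 294.  31.]
side [215 197  13   9  82] [455. 167.   8.] [496. 202.  22.]
side [292 200   8  16  89] [702.  33.  15.] [719.  63.  54.]
side [189 221  14  14 164] [354.  24.   9.] [392.  81.  26.]
side [ 226  222   70   68 3533] [ 452. -243.   14.] [617. -65.  98.]
side [307 242  22  26 403] [ 667. -218.   13.] [ 716. -164.   60.]
```

```bash
echo '[[[0,0,0,190,-125,0,60],[0,0,0,190,-125,0,60],[0,0,0,190,-125,0,60],[0,0,0,190,-125,0,60],[0,0,0,190,-125,0,60]]]' | python3 -m jog
echo '[[[0,0,0,190,-125,60,60],[0,0,0,190,-125,60,60],[0,0,0,190,-125,60,60],[0,0,0,190,-125,60,60],[0,0,0,190,-125,60,60]]]' | python3 -m jog
echo '[[[0,0,-0.747,0,0,100,60],[0,0,-0.747,0,0,100,60],[0,0,-0.747,0,0,100,60],[0,0,-0.747,0,0,100,60],[0,0,-0.747,0,0,100,60]]]' | python3 -m jog
python3 - <<'E'
from meas import *
import pickle
go((455.5,325,80),6)
s=snapshot("wrist");pickle.dump(s,open("w.pkl","wb"));save(s,"w1.png",k=1.3)
R,t=cam(s);print(-R.T@t,R,s["fx"],s["cx"],s["cy"])
E
```

```text
t: 2.1
eef_pos: [440.6, 92.9, 343.4]
tcp_rot: [0.896, 0.445, 0.0, -0.0]
wrist_force: [1.1, -1.3, -0.6]
finger_gap: 60.4
grip_force: 0.0
t: 2.6
eef_pos: [455.1, 318.8, 282.1]
tcp_rot: [0.896, 0.444, -0.0, -0.0]
wrist_force: [0.6, -1.1, 0.5]
finger_gap: 59.8
grip_force: 0.0
t: 3.1
eef_pos: [455.6, 316.0, 182.8]
tcp_rot: [0.67, 0.742, -0.0, -0.0]
wrist_force: [-0.0, -0.2, 0.2]
finger_gap: 60.0
grip_force: 0.0
t 3.1 tcp [455.6 316.  182.8] yaw y 5.8 tilt [-0.001  -0.0002] shift [  9.    0.9 102.8] rz -0.0034 F [-0.  -0.2  0.2] gap 60.0 q7 -0.93
[448.74899825 381.63538784 361.52153995] [[ 0.99480299  0.10180543 -0.0016316 ]
 [ 0.09936213 -0.96718001  0.23385893]
 [ 0.02223006 -0.23280568 -0.97226917]] 297.3186396354542 252.0916380018436 189.9711090114743
```

View pics/w1.png

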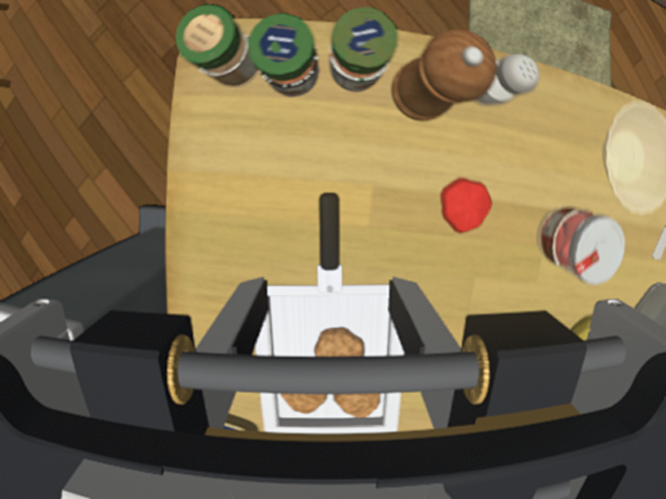

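The wrist view shows the black grip at (329,230) between the fingers' lines, with the tray and its three cookies below. I'll cast it to z=33.

```bash
cat >> h.py <<'E'
def fish(s,u,v,h):
    R,t=cam(s);o=-R.T@t;a=(np.asarray(u)-s["cx"])/s["fx"];b=(np.asarray(v)-s["cy"])/s["fy"];r_=np.hypot(a,b)+1e-9
    d=np.stack([a/r_*np.sin(r_),b/r_*np.sin(r_),np.cos(r_)],-1)@R
    return o+d*((h-o[2])/d[...,2])[...,None]
E
python3 - <<'E'
from meas import *
import pickle
s=pickle.load(open("w.pkl","rb"));C=s["color"].astype(int)
m=np.zeros((384,512),bool);m[140:212,235:272]=1
g=big(m&(C.max(2)<90));v,u=np.nonzero(g);rect(fish(s,u,v,33.),"grip wrist")
E
echo '[[[0,0,0,6,0,30,60],[0,0,0,6,0,60,60],[0,0,0,6,0,60,60]]]' | python3 -m jog
```

```text
grip wrist 823 c [455.8 316.8] size [16.  65.7] long-axis deg 96.18 z med [33. 33. 33.]
t: 3.45
eef_pos: [453.8, 320.8, 120.3]
tcp_rot: [0.673, 0.74, -0.002, -0.001]
wrist_force: [0.4, 0.3, 0.9]
finger_gap: 60.0
grip_force: 0.0
```

Run:
```python
from h import *
go((455,324,8),6.2)
```

```text
t 3.45 tcp [453.8 320.8 120.3] yaw y 5.42 tilt [-0.0043 -0.0024] shift [  3.3   2.  112.3] rz -0.0136 F [0.4 0.3 0.9] gap 60.0 q7 -1.0
```

```bash
echo '[[[0,0,-0.01,3,1.5,40,60],[0,0,-0.01,3,1.5,80,50],[0,0,-0.01,3,1.5,104,40],[0,0,-0.01,3,1.5,112,40],[0,0,-0.01,3,1.5,112,40]]]' | python3 -m jog 
echo '[[[0,0,0,0,0,0,40],[0,0,0,0,0,0,40]]]' | python3 -m jog
python3 - <<'E'
from h import *
go((455,324,8),6.2)
E
```

```text
t: 3.95
eef_pos: [456.4, 325.5, 11.8]
tcp_rot: [0.668, 0.744, -0.0, -0.0]
wrist_force: [-0.5, -0.6, 0.9]
finger_gap: 40.0
grip_force: 0.0
t: 4.15
eef_pos: [457.1, 325.8, 12.8]
tcp_rot: [0.667, 0.745, 0.001, 0.0]
wrist_force: [0.3, -0.1, 0.3]
finger_gap: 40.2
grip_force: 0.0
t 4.15 tcp [457.1 325.8  12.8] yaw y 6.29 tilt [0.0019 0.001 ] shift [-1.6 -2.3  4.8] rz 0.0016 F [ 0.3 -0.1  0.3] gap 40.2 q7 -1.1
```

```bash
echo '[[[0,0,0,-1,-1.5,4,40],[0,0,0,-1,-1.5,4,40],[0,0,0,-1,-1.5,4,40]]]' | python3 -m jog 
echo '[[[0,0,0,0,0,0,30],[0,0,0,0,0,0,10],[0,0,0,0,0,0,10],[0,0,0,0,0,0,10],[0,0,0,0,0,0,10]]]' | python3 -m jog 15
python3 - <<'E'
from h import *
go((455,324,8),6.2)
E
```

```text
t: 4.45
eef_pos: [454.9, 324.2, 7.4]
tcp_rot: [0.667, 0.745, 0.0, 0.0]
wrist_force: [-0.5, -0.3, 0.1]
finger_gap: 40.0
grip_force: 0.0
t: 4.95
eef_pos: [454.9, 324.3, 7.3]
tcp_rot: [0.667, 0.745, 0.0, -0.0]
wrist_force: [0.1, 0.6, 0.1]
finger_gap: 17.6
grip_force: 15.0
t 4.95 tcp [454.9 324.3   7.3] yaw y 6.36 tilt [-0.      0.0001] shift [-0.3  0.1 -0.7] rz 0.0028 F [0.1 0.6 0.1] gap 17.6 q7 -1.11
```

```bash
cat > car.py <<'E'
from meas import *
def line(P,ax,name,iters=4):
    "fit P[other]=a+b*P[ax]; ax=0 -> line along x"
    x=P[:,ax];y=P[:,1-ax];k=np.ones(len(x),bool)
    for _ in range(iters):
        b,a=np.polyfit(x[k],y[k],1);e=y-a-b*x;k=abs(e)<2.5*np.std(e[k])
    ang=np.degrees(np.arctan(b)); print(name,"n",k.sum(),"slope deg",round(ang,2),"sd",round(np.std(e[k]),2),"range",np.round(np.percentile(x[k],[1,99]),1),"mid value",round(a+b*x[k].mean(),1),"at",round(x[k].mean(),1))
    return a,b
def carrier(n,s):
    P=cloud(s);hsv=cv2.cvtColor(s["color"],cv2.COLOR_RGB2HSV).astype(int)
    X,Y,Z=P[...,0],P[...,1],P[...,2]
    reg=(X>430)&(X<640)&(Y>-270)&(Y<-20)
    m=reg&(Z>174)&(Z<190)&(hsv[...,1]>80); q=P[m]; line(q,0,n+" bar top")
    u=q[:,:2]@np.array([np.cos(np.radians(-4.5)),np.sin(np.radians(-4.5))]); print("   bar ends along",np.round(np.percentile(u,[0.5,1,99,99.5]),1))
    if n=="scene":
        m=reg&(Z>22)&(Z<68)&(X<475)&(hsv[...,2]<140); line(P[m],1,n+" front side panel")
    else:
        m=reg&(Z>22)&(Z<60)&(Y<-215)&(hsv[...,2]<140); line(P[m],0,n+" end face")
E
python3 - <<'E'
from car import *
import pickle
for n in("scene","side"): carrier(n,pickle.load(open(n+".pkl","rb")))
E
```

```text
scene bar top n 261 slope deg -4.22 sd 4.87 range [457.  616.7] mid value -146.1 at 529.1
   bar ends along [466.5 467.1 627.3 629.7]
scene front side panel n 751 slope deg 4.35 sd 1.02 range [-223.9  -41.7] mid value 458.1 at -129.9
side bar top n 308 slope deg -4.49 sd 4.67 range [455.3 615.4] mid value -153.5 at 534.4
   bar ends along [464.  465.8 626.2 626.8]
side end face n 596 slope deg -4.41 sd 1.1 range [452.2 605.6] mid value -237.7 at 528.3
```

Run:
```python
from h import *
go((568.6,221.2,7.3),-4.38)
```

```text
t 4.95 tcp [454.9 324.3   7.3] yaw y 6.36 tilt [-0.      0.0001] shift [-1.150e+02  1.016e+02 -1.000e-01] rz 0.1874 F [0.1 0.6 0.1] gap 17.6 q7 -1.11
```

```bash
echo '[[[0,0,0.01,-6,6,0,10],[0,0,0.03,-18,16,0,10],[0,0,0.05,-30,27,0,10],[0,0,0.07,-43,38,0,10],[0,0,0.09,-55,49,0,10]]]' | python3 -m jog 20
python3 - <<'E'
from h import *
go((568.6,221.2,7.3),-4.38)
E
```

```text
t: 5.45
eef_pos: [511.1, 273.5, 7.3]
tcp_rot: [0.701, 0.713, 0.0, 0.0]
wrist_force: [-1.6, 2.4, 1.6]
finger_gap: 17.8
grip_force: 20.0
t 5.45 tcp [511.1 273.5   7.3] yaw y 1.04 tilt [0.0001 0.    ] shift [-53.4  56.6  -0. ] rz 0.0946 F [-1.6  2.4  1.6] gap 17.8 q7 -1.05
```

```bash
echo '[[[0,0,0.02,-13,14,0,10],[0,0,0.045,-26,28,0,10],[0,0,0.07,-39,42,0,10],[0,0,0.09,-50,53,0,10],[0,0,0.095,-53,56.5,0,10]]]' | python3 -m jog; 
echo '[[[0,0,0,0,0,0,10],[0,0,0,0,0,0,10]]]' | python3 -m jog
python3 - <<'E'
from car import *
import pickle
go((568.6,221.2,7.3),-4.38)
for n,c in(("scene",(150,180,370,320)),("side",(195,170,310,290))):
    s=snapshot(n);pickle.dump(s,open(n+"2.pkl","wb"));save(s,n+"2.png",c,3.5 if n=="scene" else 4)
E
```

```text
t: 5.95
eef_pos: [568.7, 221.5, 7.2]
tcp_rot: [0.734, 0.679, -0.0, 0.0]
wrist_force: [-3.0, 2.1, 4.4]
finger_gap: 17.8
grip_force: 20.0
t: 6.15
eef_pos: [567.2, 223.0, 7.2]
tcp_rot: [0.733, 0.681, -0.0, 0.0]
wrist_force: [2.2, -2.2, 3.0]
finger_gap: 17.7
grip_force: 20.0
t 6.15 tcp [567.2 223.    7.2] yaw y -4.2 tilt [ 0.0001 -0.0007] shift [-1.7  1.6 -0.1] rz 0.0031 F [ 2.2 -2.2  3. ] gap 17.7 q7 -0.99
```

View pics/scene2.png

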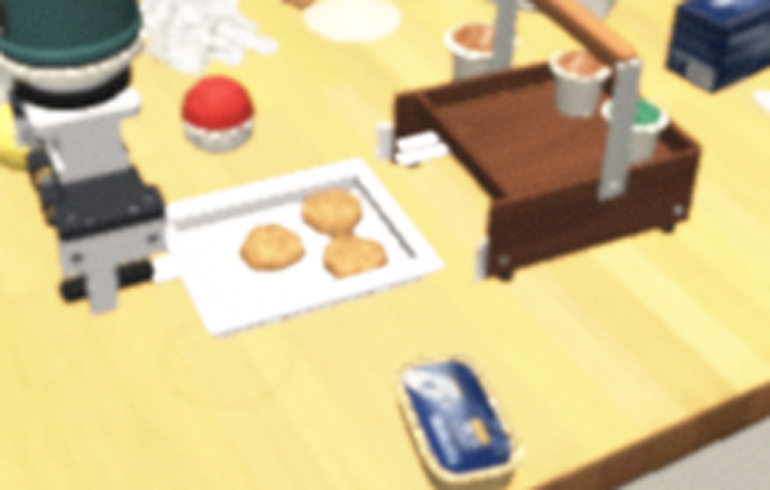

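The scene crop shows the tray in line short of the mouth. Its front rim corners are at crop (440,265) and (360,158), and the panel tops at the mouth are at (488,200) and (396,95).

Run:
```python
from car import *
import pickle
s=pickle.load(open("scene2.pkl","rb"))
yh=np.array([np.cos(np.radians(-4.38)),np.sin(np.radians(-4.38))]);xh=np.array([yh[1],-yh[0]])
f=lambda x,y,h:ray(s,150+x/3.5-.5+.5/3.5,180+y/3.5-.5+.5/3.5,h)[:2]
for nm,a,b,h in(("tray front",(440,265),(360,158),22),("tray rear/near",(215,334),(168,208),22),("carrier rail",(488,200),(396,95),75)):
    A,B=f(*a,h),f(*b,h);print(nm,np.round(A,1),np.round(B,1),"lat",np.round([A@yh,B@yh,(A+B)@yh/2],1),"along",np.round([A@xh,B@xh],1),"width",np.round(np.linalg.norm(A-B),1))
st,p,R=tool();print("tcp lat",p[:2]@yh,"along",p[:2]@xh)
carrier("scene",s);carrier("side",pickle.load(open("side2.pkl","rb")))
for n in("scene","side"):
    s=pickle.load(open(n+"2.pkl","rb"));P=cloud(s);hsv=cv2.cvtColor(s["color"],cv2.COLOR_RGB2HSV).astype(int)
    L=P[...,:2]@yh;A=P[...,:2]@xh;m=(abs(P[...,2]-20)<6)&(hsv[...,1]<60)&(hsv[...,2]>120)&(A>-190)&(A<-20)&(L>450)&(L<650);m=big(m)
    print(n,"tray lat",np.round(np.percentile(L[m],[.3,1,99,99.7]),1),"front",np.round(np.percentile(A[m],[99,99.7]),1))
    m=(P[...,2]>62)&(P[...,2]<82)&(hsv[...,2]<140)&(A>0)&(A<195)&(L>440)&(L<660);m=big(m);print(n,"rail lat",np.round(np.percentile(L[m],[.3,1,99,99.7]),1),"along",np.round(np.percentile(A[m],[.3,1,99,99.7]),1))
```

```text
tray front [477.9  -9. ] [626.9 -21.6] lat [477.2 626.7 552. ] along [-27.5 -26.3] width 149.5
tray rear/near [486.2 166.9] [634.8 145.2] lat [472.1 621.8 546.9] along [-203.5 -193.3] width 150.1
carrier rail [471.1 -42.7] [626.9 -54.4] lat [473.  629.2 551.1] along [6.5 6.4] width 156.3
tcp lat 548.2834422100264 along -265.92805946059536
scene bar top n 257 slope deg -4.14 sd 4.8 range [457.6 616.4] mid value -146.4 at 530.5
   bar ends along [466.6 467.1 626.9 627.9]
scene front side panel n 744 slope deg 4.37 sd 0.96 range [-223.8  -42.2] mid value 458.2 at -129.4
side bar top n 302 slope deg -4.13 sd 4.62 range [453.9 616. ] mid value -153.7 at 534.3
   bar ends along [463.3 463.8 626.3 626.9]
side end face n 613 slope deg -4.41 sd 1.14 range [451.6 605.6] mid value -237.8 at 528.2
scene tray lat [475.2 475.5 625.6 627.1] front [-28.8 -27.9]
scene rail lat [463.2 464.6 631.1 631.8] along [  6.6   7.6 147.9 154. ]
side tray lat [605.  605.1 620.2 620.5] front [-108.5 -107.5]
side rail lat [461.  461.6 629.8 631.3] along [ 18.4  22.2 194.8 194.9]
```

View pics/side2.png

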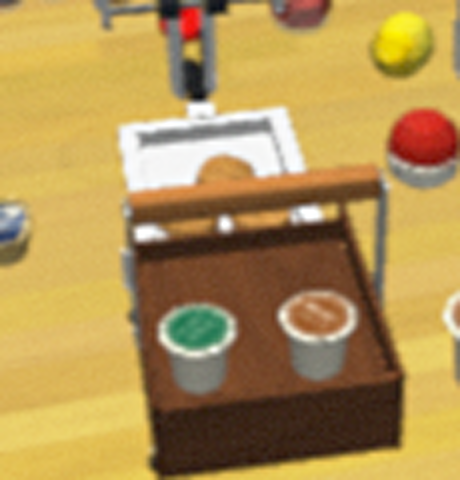

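Side crop: tray and gripper behind the bar, both pods still on the deck at (197,345) and (317,335). The front of the tray is partly hidden by the hoop. I'll check the tray's yaw from its rim edges.

```bash
cat > tr.py <<'E'
from car import *
yh=np.array([np.cos(np.radians(-4.38)),np.sin(np.radians(-4.38))]);xh=np.array([yh[1],-yh[0]])
def edges(s,u0,v0,u1,v1,h=22):
    C=s["color"].astype(float);hsv=cv2.cvtColor(s["color"],cv2.COLOR_RGB2HSV)
    S=cv2.resize(hsv[v0:v1,u0:u1,1].astype(np.float32),None,fx=4,fy=4,interpolation=cv2.INTER_LINEAR)
    m=big(S<75); c=max(cv2.findContours(m.astype(np.uint8),cv2.RETR_EXTERNAL,cv2.CHAIN_APPROX_NONE)[0],key=cv2.contourArea)[:,0,:]
    W=np.array([ray(s,u0+(a+.5)/4-.5,v0+(b+.5)/4-.5,h)[:2] for a,b in c]);return np.stack([W@yh,W@xh],1)
def fit(Q,ax,k,nm):
    Q=Q[k];x=Q[:,ax];y=Q[:,1-ax];g=np.ones(len(x),bool)
    for _ in range(5): p=np.polyfit(x[g],y[g],1);e=y-np.polyval(p,x);g=abs(e)<max(.7,2*e[g].std())
    print(nm,"n",g.sum(),"slope deg",round(np.degrees(p[0]),2),"span",np.round([x[g].min(),x[g].max()],1),"value at ends",np.round(np.polyval(p,[x[g].min(),x[g].max()]),1))
E
python3 - <<'E'
from tr import *
import pickle
s=pickle.load(open("scene2.pkl","rb"));Q=edges(s,190,215,285,285)
L,A=Q.T
fit(Q,1,(L<500)&(A>-190)&(A<-40),"near side")
fit(Q,1,(L>600)&(A>-160)&(A<-40),"far side")
fit(Q,0,(A>-45)&(L>485)&(L<615),"front")
E
```

```text
near side n 192 slope deg 0.44 span [-190.   -49.1] value at ends [465.2 466.2]
far side n 142 slope deg 0.14 span [-159.6  -40.9] value at ends [631.1 631.4]
front n 108 slope deg -0.27 span [485.9 613.8] value at ends [-22.5 -23.1]
```

```bash
sed -i 's/h=22):/h=22,th=75):/; s/S<75/S<th/' tr.py
python3 - <<'E'
from tr import *
import pickle
s=pickle.load(open("scene2.pkl","rb"))
hsv=cv2.cvtColor(s["color"],cv2.COLOR_RGB2HSV)
for th in(15,25,35,50):
    Q=edges(s,190,215,285,285,th=th);L,A=Q.T;print(th)
    fit(Q,1,(L<505)&(A>-180)&(A<-50),"near side")
    fit(Q,1,(L>600)&(A>-160)&(A<-50),"far side")
R,t=cam(s)
for a in(-60,-110,-150):
    row=[]
    for l in list(range(460,488,2))+list(range(610,640,2)):
        w=np.array([*(l*yh+a*xh),22.]);c=R@w+t;u=c[0]/c[2]*s["fx"]+s["cx"];v=c[1]/c[2]*s["fy"]+s["cy"]
        row.append(int(cv2.getRectSubPix(s["color"][:,:,2].astype(np.float32),(1,1),(u,v))[0,0]))
    print(a,row[:14],row[14:])
E
```

```text
15
near side n 168 slope deg 0.36 span [-179.9  -50.5] value at ends [471.9 472.7]
far side n 137 slope deg 0.32 span [-159.5  -50.4] value at ends [624.9 625.5]
25
near side n 174 slope deg 0.38 span [-179.6  -50.4] value at ends [470.6 471.4]
far side n 128 slope deg 0.31 span [-159.1  -50.6] value at ends [626.2 626.8]
35
near side n 167 slope deg 0.36 span [-179.4  -50.2] value at ends [469.5 470.4]
far side n 139 slope deg 0.19 span [-159.4  -50.1] value at ends [627.3 627.6]
50
near side n 167 slope deg 0.43 span [-179.9  -50.1] value at ends [468. 469.]
far side n 137 slope deg 0.28 span [-159.7  -50.3] value at ends [628.6 629.1]
-60 [155, 158, 163, 173, 184, 196, 212, 232, 246, 251, 254, 254, 254, 254] [243, 250, 252, 253, 253, 253, 252, 246, 233, 217, 196, 173, 153, 152, 151]
-110 [157, 159, 164, 174, 185, 200, 217, 234, 248, 251, 254, 254, 253, 254] [245, 251, 253, 253, 253, 253, 252, 246, 233, 216, 192, 170, 158, 157, 157]
-150 [157, 160, 167, 174, 183, 197, 217, 234, 247, 252, 253, 254, 254, 254] [249, 252, 254, 253, 254, 253, 252, 251, 236, 219, 199, 180, 162, 160, 160]
```

```bash
echo '[[[0,0,0.003,-8,0.7,0,10],[0,0,0.003,-16,1.2,0,10],[0,0,0.003,-24,1.2,0,10],[0,0,0.003,-32,1.2,0,10],[0,0,0.003,-36,1.2,0,10]]]' | python3 -m jog; 
echo '[[[0,0,0,-2,0,0,10],[0,0,0,-4,0,0,10]]]' | python3 -m jog
python3 - <<'E'
from tr import *
import pickle
go((568.6,221.2,7.3),-4.38)
s=snapshot("scene");pickle.dump(s,open("scene3.pkl","rb".replace("r","w")));save(s,"scene3.png",(200,200,350,290),5)
st,p,R=tool();print("lat",p[:2]@yh,"along",p[:2]@xh)
carrier("scene",s)
E
```

```text
t: 6.75
eef_pos: [565.8, 186.2, 7.3]
tcp_rot: [0.734, 0.679, -0.0, 0.0]
wrist_force: [1.2, 3.2, 1.3]
finger_gap: 17.7
grip_force: 20.0
t: 6.95
eef_pos: [565.5, 183.2, 7.3]
tcp_rot: [0.734, 0.679, 0.0, -0.0]
wrist_force: [0.6, 2.8, 1.7]
finger_gap: 17.9
grip_force: 20.0
t 6.95 tcp [565.5 183.2   7.3] yaw y -4.41 tilt [0.0001 0.0003] shift [38.1  0.2  0. ] rz -0.0006 F [0.6 2.8 1.7] gap 17.9 q7 -0.94
lat 549.8488226234791 along -225.57263979216262
scene bar top n 256 slope deg -4.13 sd 4.91 range [456.7 616.8] mid value -146.1 at 529.5
   bar ends along [465.8 466.4 627.1 628.2]
scene front side panel n 742 slope deg 4.28 sd 1.0 range [-223.8  -41.5] mid value 458.0 at -130.2
```

View pics/scene3.png

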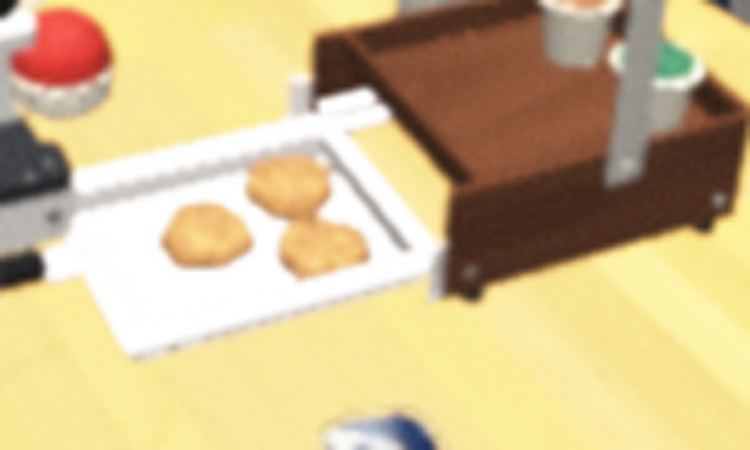

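The tray's front edge is now between the flares: near plate at crop (437,265), far plate at (300,95). Friction force is about 3 N and the carrier hasn't moved, so I'll continue.

```bash
echo '[[[0,0,0,-6,0,0,10],[0,0,0,-12,0,0,10],[0,0,0,-18,0,0,10],[0,0,0,-24,0,0,10],[0,0,0,-30,0,0,10]]]' | python3 -m jog
python3 - <<'E'
from tr import *
go((568.6,221.2,7.3),-4.38)
s=snapshot("scene")
st,p,R=tool();print("lat",p[:2]@yh,"along",p[:2]@xh)
carrier("scene",s)
E
```

```text
t: 7.5
eef_pos: [563.2, 152.8, 7.3]
tcp_rot: [0.734, 0.679, 0.0, -0.0]
wrist_force: [0.0, 3.9, 3.9]
finger_gap: 17.7
grip_force: 20.0
t 7.5 tcp [563.2 152.8   7.3] yaw y -4.42 tilt [0.     0.0001] shift [68.7  0.1 -0. ] rz -0.0007 F [0.  3.9 3.9] gap 17.7 q7 -0.9
lat 550.0299359279857 along -194.22523757682552
scene bar top n 261 slope deg -3.88 sd 4.95 range [456.9 616.2] mid value -146.2 at 529.2
   bar ends along [466.4 467.1 626.9 628.4]
scene front side panel n 743 slope deg 4.34 sd 0.98 range [-224.2  -40.8] mid value 458.2 at -129.8
```

```bash
echo '[[[0,0,0,-10,0,0,10],[0,0,0,-20,0,0,10],[0,0,0,-30,0,0,10],[0,0,0,-40,0,0,10],[0,0,0,-50,0,0,10]]]' | python3 -m jog; 
echo '[[[0,0,0,-10,0,0,10],[0,0,0,-20,0,0,10],[0,0,0,-30,0,0,10],[0,0,0,-40,0,0,10],[0,0,0,-50,0,0,10]]]' | python3 -m jog; 
echo '[[[0,0,0,-7,0,0,10],[0,0,0,-14,0,0,10],[0,0,0,-20,0,0,10],[0,0,0,-25,0,0,10],[0,0,0,-30,0,0,10]]]' | python3 -m jog
python3 - <<'E'
from tr import *
go((568.6,221.2,7.3),-4.38)
s=snapshot("scene");
st,p,R=tool();print("lat",p[:2]@yh,"along",p[:2]@xh)
carrier("scene",s);carrier("side",snapshot("side"))
E
```

```text
t: 8.05
eef_pos: [559.3, 102.5, 7.3]
tcp_rot: [0.734, 0.679, 0.0, 0.0]
wrist_force: [0.8, 3.4, 4.0]
finger_gap: 17.6
grip_force: 20.0
t: 8.55
eef_pos: [555.4, 52.8, 7.2]
tcp_rot: [0.734, 0.679, 0.0, -0.0]
wrist_force: [-0.3, 3.8, 4.5]
finger_gap: 17.8
grip_force: 20.0
t: 9.05
eef_pos: [553.1, 23.5, 7.2]
tcp_rot: [0.734, 0.679, 0.0, -0.0]
wrist_force: [0.1, 3.7, 3.8]
finger_gap: 18.1
grip_force: 20.0
t 9.05 tcp [553.1  23.5   7.2] yaw y -4.4 tilt [-0.      0.0002] shift [198.3   0.3  -0. ] rz -0.0003 F [0.1 3.7 3.8] gap 18.1 q7 -0.69
lat 549.7772283687002 along -64.72466925036986
scene bar top n 262 slope deg -3.95 sd 4.89 range [457.  616.9] mid value -146.2 at 529.4
   bar ends along [466.7 467.  627.2 629.3]
scene front side panel n 740 slope deg 4.31 sd 1.05 range [-223.4  -43. ] mid value 458.2 at -129.6
side bar top n 312 slope deg -4.41 sd 4.75 range [455.5 615.7] mid value -153.4 at 535.1
   bar ends along [464.  465.8 626.4 627.1]
side end face n 595 slope deg -4.33 sd 1.18 range [452.1 605.4] mid value -237.9 at 528.4
```

```bash
echo '[[[0,0,0,-3,0,0,10],[0,0,0,-6,0,0,10],[0,0,0,-8,0,0,10],[0,0,0,-10,0,0,10]]]' | python3 -m jog
echo '[[[0,0,0,-1,0,0,10],[0,0,0,-2,0,0,10]]]' | python3 -m jog; 
echo '[[[0,0,0,-1,0,0,10],[0,0,0,-2,0,0,10]]]' | python3 -m jog
python3 - <<'E'
from tr import *
s=snapshot("side")
st,p,R=tool();print("lat",p[:2]@yh,"along",p[:2]@xh)
carrier("side",s)
E
```

```text
t: 9.55
eef_pos: [552.4, 13.8, 7.2]
tcp_rot: [0.734, 0.679, 0.0, -0.0]
wrist_force: [-0.0, 3.8, 4.8]
finger_gap: 17.9
grip_force: 20.0
t: 9.75
eef_pos: [552.2, 11.7, 7.2]
tcp_rot: [0.734, 0.679, 0.0, -0.0]
wrist_force: [0.1, 4.3, 4.3]
finger_gap: 18.0
grip_force: 20.0
t: 9.95
eef_pos: [552.1, 9.7, 7.2]
tcp_rot: [0.734, 0.679, 0.0, -0.0]
wrist_force: [0.5, 4.3, 5.1]
finger_gap: 17.8
grip_force: 20.0
lat 549.7371974542805 along -51.65521519338887
side bar top n 312 slope deg -4.36 sd 4.9 range [454.7 615.4] mid value -153.5 at 533.9
   bar ends along [464.  465.4 626.3 626.8]
side end face n 597 slope deg -4.51 sd 1.08 range [451.2 605.4] mid value -237.7 at 528.8
```

```bash
echo '[[[0,0,0,-1,0,0,10],[0,0,0,-2,0,0,10]]]' | python3 -m jog; 
echo '[[[0,0,0,-1,0,0,10],[0,0,0,-2,0,0,10]]]' | python3 -m jog; 
echo '[[[0,0,0,-1,0,0,10],[0,0,0,-1.5,0,0,10]]]' | python3 -m jog
python3 - <<'E'
from tr import *
s=snapshot("side")
st,p,R=tool();print("lat",p[:2]@yh,"along",p[:2]@xh)
carrier("side",s)
E
```

```text
t: 10.2
eef_pos: [551.9, 7.8, 7.2]
tcp_rot: [0.734, 0.679, 0.0, -0.0]
wrist_force: [0.3, 3.5, 4.8]
finger_gap: 17.5
grip_force: 20.0
t: 10.4
eef_pos: [551.8, 6.1, 7.2]
tcp_rot: [0.734, 0.679, 0.0, -0.0]
wrist_force: [0.9, 5.3, 3.7]
finger_gap: 17.7
grip_force: 20.0
t: 10.6
eef_pos: [551.7, 4.7, 7.2]
tcp_rot: [0.734, 0.679, 0.0, -0.0]
wrist_force: [0.5, 6.3, 3.7]
finger_gap: 17.9
grip_force: 20.0
lat 549.7036848785834 along -46.698628023761685
side bar top n 313 slope deg -4.61 sd 4.62 range [454.7 614.5] mid value -156.1 at 533.5
   bar ends along [464.  465.4 625.5 626.4]
side end face n 627 slope deg -4.44 sd 1.2 range [449.2 606.8] mid value -240.1 at 527.6
```

The wrist force rose by about 3 N and the carrier moved 2 mm with the tray, so the tray is against the stop. I'll release it.

```bash
echo '[[[0,0,0,0,0,0,22],[0,0,0,0,0,0,30],[0,0,0,0,0,0,40],[0,0,0,0,0,0,40],[0,0,0,0,0,0,40]]]' | python3 -m jog 
echo '[[[0,0,0,0,0,-20,40],[0,0,0,0,0,-60,40],[0,0,0,0,0,-110,40],[0,0,0,0,0,-160,40],[0,0,0,0,0,-200,50]]]' | python3 -m jog 
echo '[[[0,0,0,0,0,-50,60],[0,0,0,0,0,-100,80],[0,0,0,0,0,-110,80],[0,0,0,0,0,-110,80]]]' | python3 -m jog
python3 - <<'E'
from tr import *
import pickle
go((540,-155,330),85.5)
for n in("scene","side"):
    s=snapshot(n);carrier(n,s);pickle.dump(s,open(n+"4.pkl","wb"))
    P=cloud(s);hsv=cv2.cvtColor(s["color"],cv2.COLOR_RGB2HSV)
    L=P[...,:2]@yh;A=P[...,:2]@xh
    g=(hsv[...,2]<80)&(P[...,2]>20)&(P[...,2]<40)&(abs(L-549)<16)&(A>-100)&(A<15)
    if g.sum()>10: g=big(g);rect(P[g],n+" tray grip");print(np.round(np.percentile(A[g],[1,99]),1))
    if n=="side": save(s,"s4.png",(195,170,310,290),4)
w=snapshot("wrist");save(w,"w4.png",k=1.3);pickle.dump(w,open("w4.pkl","wb"))
E
```

```text
t: 11.15
eef_pos: [551.6, 4.1, 7.1]
tcp_rot: [0.734, 0.679, -0.0, -0.0]
wrist_force: [0.6, 0.1, -0.0]
finger_gap: 39.7
grip_force: 0.0
t: 11.65
eef_pos: [551.7, 4.5, 210.0]
tcp_rot: [0.734, 0.68, 0.0, 0.0]
wrist_force: [0.6, -1.0, -0.1]
finger_gap: 44.9
grip_force: 0.0
t: 12.05
eef_pos: [552.2, 4.2, 318.6]
tcp_rot: [0.734, 0.679, 0.001, 0.001]
wrist_force: [0.2, -0.2, -1.0]
finger_gap: 76.7
grip_force: 0.0
t 12.05 tcp [552.2   4.2 318.6] yaw y -4.43 tilt [ 0.0025 -0.0008] shift [-1.597e+02  1.000e-01 -1.130e+01] rz -1.5696 F [ 0.2 -0.2 -1. ] gap 76.7 q7 -0.38
scene bar top n 261 slope deg -4.08 sd 4.9 range [456.9 617.6] mid value -148.7 at 529.9
   bar ends along [466.7 467.1 627.5 628.3]
scene front side panel n 755 slope deg 4.42 sd 1.07 range [-227.2  -44.8] mid value 458.2 at -131.5
scene tray grip 90 c [548.5   0.9] size [58.8 11.4] long-axis deg 85.58 z med [26.  31.7 34.5]
[-71.6 -13.4]
side bar top n 318 slope deg -4.48 sd 4.72 range [454.8 614.5] mid value -156.0 at 533.6
   bar ends along [464.  465.5 625.7 626.8]
side end face n 614 slope deg -4.58 sd 1.2 range [448.2 607. ] mid value -240.2 at 528.0
side tray grip 12 c [547.9  -7.5] size [15.9 10.8] long-axis deg 89.33 z med [29.8 32.3 34.1]
[-41.7 -26.2]
```

View pics/w4.png

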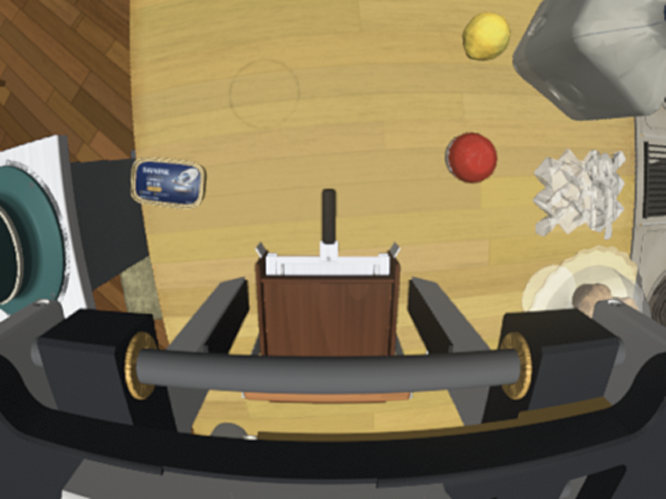

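The wrist view shows the tray inside the carrier and centred: grip at (329,215), white rim at (330,265) under the deck edge, flares symmetrical. Next is the bar.

```bash
echo '[[[0,0,-1.57,-40,0,0,80],[0,0,-1.57,-80,0,0,80],[0,0,-1.57,-120,0,0,80],[0,0,-1.57,-160,0,0,80],[0,0,-1.57,-160,0,0,80]]]' | python3 -m jog
python3 - <<'E'
from h import *
go((539.3,-154.4,230),85.6)
E
```

```text
t: 12.7
eef_pos: [538.0, -161.1, 314.9]
tcp_rot: [0.439, 0.899, -0.0, -0.002]
wrist_force: [0.3, 0.3, -1.3]
finger_gap: 80.2
grip_force: 0.0
t 12.7 tcp [ 538.  -161.1  314.9] yaw y 37.96 tilt [-0.0031  0.0008] shift [ 4.3  5.3 84.9] rz -0.8315 F [ 0.3  0.3 -1.3] gap 80.2 q7 0.6
```

```bash
echo '[[[0,0,-0.831,3,4,0,80],[0,0,-0.831,3,4,0,80],[0,0,-0.831,3,4,0,80],[0,0,-0.831,3,4,0,80],[0,0,-0.831,3,4,0,80]]]' | python3 -m jog 
echo '[[[0,0,-0.08,0,0,0,80],[0,0,-0.08,0,0,0,80],[0,0,-0.08,0,0,0,80]]]' | python3 -m jog
python3 - <<'E'
from tr import *
import pickle
go((539.3,-154.4,230),85.6)
w=snapshot("wrist");save(w,"w5.png",k=1.3);pickle.dump(w,open("w5.pkl","wb"))
C=w["color"];hsv=cv2.cvtColor(C,cv2.COLOR_RGB2HSV)
E
```

```text
t: 13.2
eef_pos: [540.1, -150.4, 315.5]
tcp_rot: [0.075, 0.997, 0.001, -0.001]
wrist_force: [-0.2, -0.7, -1.4]
finger_gap: 80.0
grip_force: 0.0
t: 13.5
eef_pos: [540.4, -150.4, 316.3]
tcp_rot: [0.04, 0.999, 0.0, -0.001]
wrist_force: [0.8, 0.6, -0.5]
finger_gap: 80.2
grip_force: 0.0
t 13.5 tcp [ 540.4 -150.4  316.3] yaw y 85.42 tilt [-0.0012  0.0008] shift [ 0.7 -4.2 86.2] rz -0.0031 F [ 0.8  0.6 -0.5] gap 80.2 q7 1.35
```

View pics/w5.png

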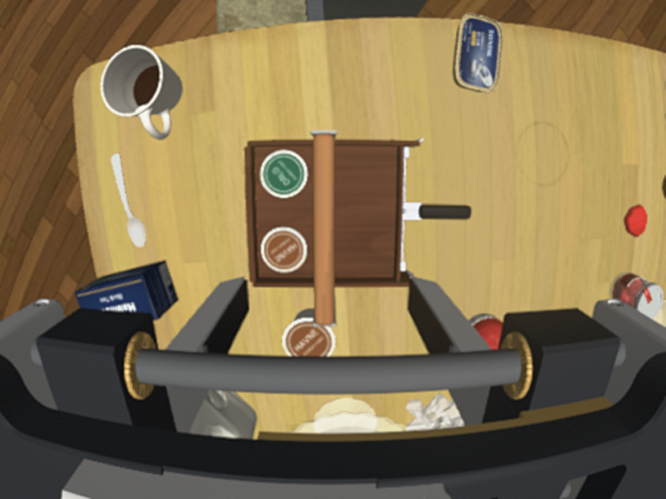

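The wrist view shows the bar running vertically at display x≈324, y 133–323. Both pods stand on the deck, and the tray rim is in line at the mouth. I'll measure the bar.

Run:
```python
from tr import *
import pickle
w=pickle.load(open("w5.pkl","rb"));hsv=cv2.cvtColor(w["color"],cv2.COLOR_RGB2HSV).astype(int)
m=np.zeros((384,512),bool);m[98:250,234:266]=1
m=big(m&(hsv[...,2]>140)&(hsv[...,1]>90)&(hsv[...,0]<14));v,u=np.nonzero(m);P=fish(w,u,v,181.);rect(P,"bar wrist")
print(np.round(np.percentile(P[:,:2]@yh,[.5,99.5]),1),"along",np.median(P[:,:2]@xh))
```

```text
bar wrist 667 c [ 551.3 -156.7] size [ 14.5 132.8] long-axis deg 175.6 z med [181. 181. 181.]
[496.3 627.6] along 110.16978763752286
```

```bash
echo '[[[0,0,-0.003,0.5,-3,40,80],[0,0,-0.003,0.5,-3,80,60],[0,0,-0.003,0.5,-3,110,60],[0,0,-0.003,0.5,-3,110,60],[0,0,-0.003,0.5,-3,110,60]]]' | python3 -m jog
python3 - <<'E'
from h import *
go((539.4,-153.3,151),85.6)
E
```

```text
t: 14.05
eef_pos: [540.2, -153.1, 208.0]
tcp_rot: [0.037, 0.999, 0.0, -0.0]
wrist_force: [-0.2, -0.7, 0.8]
finger_gap: 59.8
grip_force: 0.0
t 14.05 tcp [ 540.2 -153.1  208. ] yaw y 85.7 tilt [-0.      0.0006] shift [ 0.8 -0.3 57. ] rz 0.0018 F [-0.2 -0.7  0.8] gap 59.8 q7 1.28
```

```bash
echo '[[[0,0,0.002,0.8,-0.3,25,60],[0,0,0.002,0.8,-0.3,45,60],[0,0,0.002,0.8,-0.3,55,60],[0,0,0.002,0.8,-0.3,55,60],[0,0,0.002,0.8,-0.3,55,60]]]' | python3 -m jog 
echo '[[[0,0,0,0,0,0,40],[0,0,0,0,0,0,30],[0,0,0,0,0,0,26],[0,0,0,0,0,0,23],[0,0,0,0,0,0,20]]]' | python3 -m jog 10
echo '[[[0,0,0,0,0,0,10],[0,0,0,0,0,0,10],[0,0,0,0,0,0,10],[0,0,0,0,0,0,10]]]' | python3 -m jog 10
python3 - <<'E'
from tr import *
go((539.4,-153.3,151),85.6)
carrier("side",snapshot("side"))
E
```

```text
t: 14.55
eef_pos: [539.9, -153.7, 153.6]
tcp_rot: [0.038, 0.999, -0.0, 0.001]
wrist_force: [0.3, 0.1, 0.2]
finger_gap: 59.9
grip_force: 0.0
t: 15.05
eef_pos: [539.1, -153.6, 152.3]
tcp_rot: [0.038, 0.999, 0.0, -0.0]
wrist_force: [0.0, 0.4, 0.1]
finger_gap: 23.1
grip_force: 0.0
t: 15.45
eef_pos: [539.1, -153.9, 152.2]
tcp_rot: [0.038, 0.999, -0.0, -0.0]
wrist_force: [-0.2, -3.0, -0.0]
finger_gap: 17.7
grip_force: 10.0
t 15.45 tcp [ 539.1 -153.9  152.2] yaw y 85.6 tilt [-0.0001 -0.0001] shift [-0.2  0.6  1.2] rz 0.0001 F [-0.2 -3.  -0. ] gap 17.7 q7 1.23
side bar top n 281 slope deg -4.63 sd 4.85 range [454.7 615.2] mid value -156.0 at 532.8
   bar ends along [464.  465.2 626.3 626.9]
side end face n 608 slope deg -4.47 sd 1.2 range [451.3 604.7] mid value -240.1 at 527.1
```

```bash
echo '[[[0,0,0,0,0,0,10],[0,0,0,0,0,0,10],[0,0,0,0,0,0,10]]]' | python3 -m jog 55
echo '[[[0,0,0,0,0,-1,10],[0,0,0,0,0,-3,10],[0,0,0,0,0,-5,10],[0,0,0,0,0,-8,10],[0,0,0,0,0,-12,10]]]' | python3 -m jog
echo '[[[0,0,0,0,0,-2,10],[0,0,0,0,0,-3,10],[0,0,0,0,0,-3,10]]]' | python3 -m jog
python3 - <<'E'
from h import *
go((539.1,-153.9,252.2),85.6)
st=sensors.state();print(np.round(st["wrist_torque"],3))
s=snapshot("scene");save(s,"s6.png",(230,150,370,270),5)
E
```

```text
t: 15.8
eef_pos: [539.1, -153.8, 152.2]
tcp_rot: [0.038, 0.999, -0.0, -0.0]
wrist_force: [0.5, -2.4, -0.1]
finger_gap: 17.8
grip_force: 55.0
t: 16.3
eef_pos: [539.0, -153.5, 164.3]
tcp_rot: [0.038, 0.999, 0.0, -0.0]
wrist_force: [-0.3, -0.3, -7.9]
finger_gap: 17.7
grip_force: 55.0
t: 16.6
eef_pos: [539.2, -153.7, 167.3]
tcp_rot: [0.038, 0.999, -0.0, 0.0]
wrist_force: [-0.3, -0.1, -8.1]
finger_gap: 17.5
grip_force: 55.0
t 16.6 tcp [ 539.2 -153.7  167.3] yaw y 85.62 tilt [ 0.0001 -0.0001] shift [  0.   -0.2 -84.9] rz 0.0003 F [-0.3 -0.1 -8.1] gap 17.5 q7 1.24
[ 0.11  -0.139 -0.012]
```

View pics/s6.png

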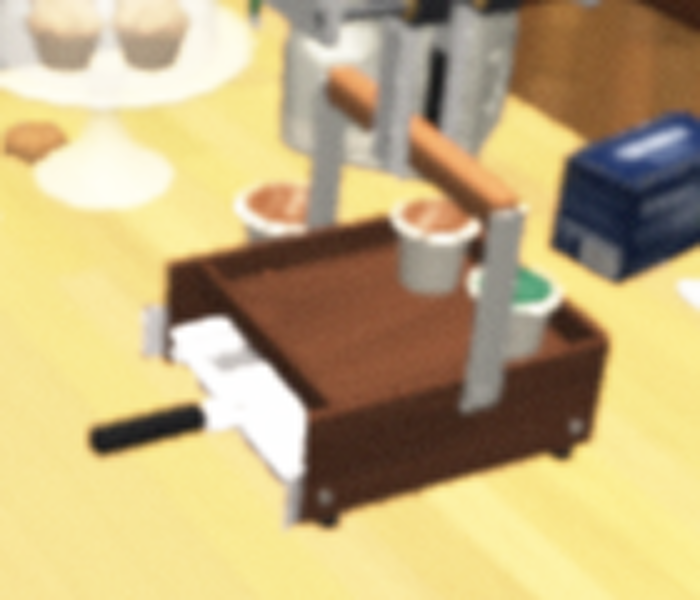

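The carrier is off the worktop and level, with the tray seated on the runners (grip at crop (145,428)) and both pods standing. It weighs about 0.83 kg. I'll lift the rest of the way.

```bash
echo '[[[0,0,0,0,0,-3,10],[0,0,0,0,0,-8,10],[0,0,0,0,0,-15,10],[0,0,0,0,0,-23,10],[0,0,0,0,0,-31,10]]]' | python3 -m jog
echo '[[[0,0,0,0,0,-8,10],[0,0,0,0,0,-16,10],[0,0,0,0,0,-24,10],[0,0,0,0,0,-32,10],[0,0,0,0,0,-39,10]]]' | python3 -m jog
echo '[[[0,0,0,0,0,-6,10],[0,0,0,0,0,-10,10],[0,0,0,0,0,-13,10],[0,0,0,0,0,-15,10],[0,0,0,0,0,-15,10]]]' | python3 -m jog
echo '[[[0,0,0,0,0,0,10],[0,0,0,0,0,0,10],[0,0,0,0,0,0,10],[0,0,0,0,0,0,10],[0,0,0,0,0,0,10]]]' | python3 -m jog
python3 - <<'E'
from meas import *
go((539.1,-153.9,252.2),85.6)
s=snapshot("scene");save(s,"s7.png",(130,60,370,240),3)
for n in("scene","side"):
    P=cloud(snapshot(n)); 
    X,Y,Z=P[...,0],P[...,1],P[...,2]; m=big((Z>150)&(Z<180)&(X>440)&(X<640)&(Y>-250)&(Y<-30)); q=P[m]; 
    m2=(abs(q[:,2]-155)<4); A=np.c_[q[m2][:,:2]-q[m2][:,:2].mean(0),np.ones(m2.sum())]; c=np.linalg.lstsq(A,q[m2][:,2],rcond=None)[0]; print(n,m2.sum(),"deck slope/height",np.round(c,4))
E
```

```text
t: 17.15
eef_pos: [539.3, -153.6, 199.1]
tcp_rot: [0.038, 0.999, -0.0, 0.0]
wrist_force: [-0.6, 0.1, -8.0]
finger_gap: 17.7
grip_force: 55.0
t: 17.65
eef_pos: [539.2, -153.6, 237.9]
tcp_rot: [0.038, 0.999, 0.0, 0.0]
wrist_force: [1.1, -0.4, -8.6]
finger_gap: 17.4
grip_force: 55.0
t: 18.15
eef_pos: [539.2, -153.6, 252.3]
tcp_rot: [0.038, 0.999, 0.0, -0.0]
wrist_force: [-0.3, -0.0, -7.9]
finger_gap: 17.9
grip_force: 55.0
t: 18.65
eef_pos: [539.1, -153.6, 252.2]
tcp_rot: [0.038, 0.999, 0.0, -0.0]
wrist_force: [0.1, 0.8, -8.1]
finger_gap: 17.5
grip_force: 55.0
t 18.65 tcp [ 539.1 -153.6  252.2] yaw y 85.62 tilt [-0.0001  0.0001] shift [ 0.  -0.3 -0. ] rz 0.0004 F [ 0.1  0.8 -8.1] gap 17.5 q7 1.32
scene 1153 deck slope/height [ 4.800000e-03 -2.000000e-04  1.557975e+02]
side 1485 deck slope/height [-3.000000e-04 -2.700000e-03  1.541501e+02]
```

View pics/s7.png

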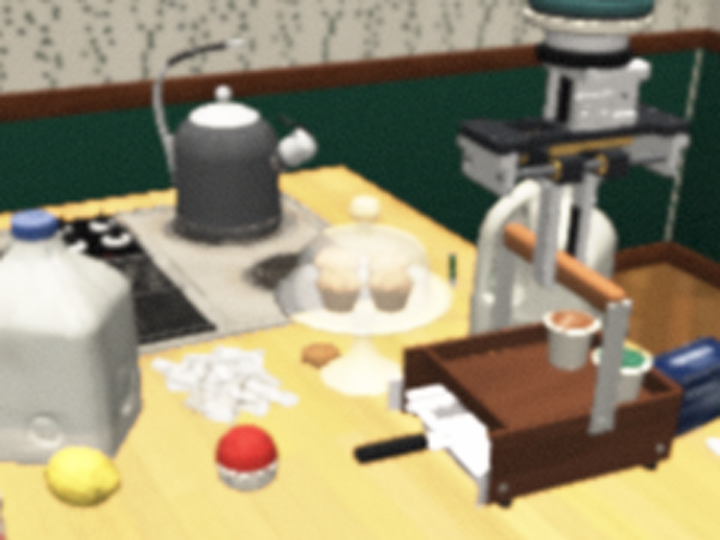

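The carrier is held level, with the deck at z≈155 mm, so it is lifted 100 mm. The tray is in its slot (grip at crop (390,447)), both pods are on the deck, and the other things stand where they were. Handing in.

```bash
python3 -c "
from plant import workorder
print(workorder.hand_in())"
```

```text
the job is handed in; nothing more can be done
None
```

The job is handed in: the tray was pushed home and let go, and the arm is still holding the loaded carrier by its bar, level and about 100 mm above the worktop.

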